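# Set up the tall board rest

### The arm

A 6-joint arm with a two-finger parallel gripper is mounted at the origin on the work surface; the furniture and walls round the work are solid. World frame = base frame: x ahead of the robot, y to its left, z up, the work surface at z = 0. Lengths are in m, angles in rad, forces in N, time in s.
With the tool pointing down it reaches from about 0.35 to 0.775 m from the base axis. Payload 5.5 kg.
Tool frame: the origin (TCP) lies at the very end of the fingers, on their centre line; the grasp point (between the pads) lies 19 mm behind it; x points along the fingers, y is the direction in which the jaws open and shut, and the axes are right-handed (so a half turn about x gives the same grasp; the last joint's range is limited). The gripper opens to 85 mm and grips with 20 to 120 N. Pads are 22 mm wide; open, the fingers measure 114 mm over their backs; the gripper's body (76 mm by 85 mm) begins 54 mm behind the grasp point. The pads swing forward as they close: fully open they stand 13 mm farther back than shut.
Start: joints at [1.152, 0.313, 0.046, 1.304, 0, 1.431], TCP at [0.158, 0.553, 0.207] pointing down, gripper open.
Joint ranges: [-2.76, 2.76], [-0.86, 1.69], [-1.03, 1.26], [-2.2, 2.34], [-1.47, 1.5], [-3.14, 3.14]. Speed limits (rad/s): [2.57, 2.57, 3.14, 3.14, 3.14, 3.14].

### API

Orientations are given as a unit quaternion [w, x, y, z].
In Python, from workcell import env gives the robot as it stands.
- The arm moves only by the tool drive_tool, never from a script. Its argument "plan" is a list that holds one entry, the list of rows, each a list of 7 numbers: the shift along the tool's x, y, z in cm, then the turn, a rotation vector about the tool's x, y, z in degrees, then the opening, from 0 (shut) to 1 (fully open). In form: [[[tx, ty, tz, wx, wy, wz, fingers], ...]]. A call has exactly 5 rows; each row shifts and turns the commanded pose from where the row before left it, along the tool's axes as they then stand; what a row does not reach is not made up. A row lasts 1/12 s, in which the tool goes at most 41.7 mm and 7.16 degrees, less where a joint would pass 70% of its speed; a pose out of reach is approached as far as the arm can. A call with a gripper value outside its range is refused whole. The fingers move at their own pace and stop on an object; "squeeze" is the grip in N (left out, the last holds). Time passes only in rows, so rows that do not move let the fingers close, or fill a call up. It gives the time, the measured TCP pose, the force and the opening at its end, in the units of the state.
- env.get_state(): the state, without advancing time (a new reading comes with each control period).
- env.read_camera(name): name is "side" or "top"; returns the picture (400x640x3 uint8, red, green, blue); there is no depth.
- env.camera_model(name): a dict with "camera_matrix" (3x3 intrinsics, pixels), "camera_from_world" (4x4, takes a point from world to camera coordinates). Camera axes: x right, y down, z forward; pixel columns grow to the right and rows downward; lengths in m; the calibration is good to about 2 mm. A picture is of the moment at which its call begins. camera_model takes no time and is no camera call.
- env.hand_in(): hands the job in, once; it reports no verdict.
The state is a dict: "clock": time; "joint_pos": joint angles; "qvel": joint speeds; "tau": joint torques, N m; "tcp_pos": TCP position; "orientation": TCP orientation; "wrist_force": force on the tool from outside, world axes, zero at the start; "ft_torque": the same for the moment, N m; "finger_gap": finger opening in m.
Only numpy, scipy, OpenCV 4.12 (cv2) and the standard library are available. Lean on these libraries where they do the work, as an engineer would, in place of code of your own. Each camera call takes 0.05 s, during which the arm holds its last target.

### The job

Set up the circuit-board rest that has the longer prop bar: swing its folded bar up and over past upright until it leans back against its stop and stays there by itself. Leave the rest with the shorter bar folded down.

Things in the scene. Friction and masses are not known exactly. Their poses are not given: they have to be found in the camera images.
- long_prop (a joint): Hinge of the longer bar, rad. 0: folded, bar level. 1.57: upright. 1.92: leaning 20 degrees past upright on its sloping stop (end of travel). It swings freely: let go short of upright it falls back to 0; past upright it drops on to the stop and stays there.
- long_prop_grip (a point): Middle of the black rubber sleeve on the free end of the longer steel bar (125 mm from hinge axis to tip, about 0.13 kg). Sleeve: 44 mm along the bar, 16 wide along the hinge axis, 14 thick. The point is 103 mm from the hinge axis; folded, it is 30 mm above the bare table. Own x axis: along the bar towards the hinge; y: along the hinge axis; z: up when folded.
- long_prop_hinge (a point): Centre of the longer bar's hinge, 30 mm above the table, on a screwed-down grey metal base 115 x 76 mm, 8 mm thick; cheeks and a sloping stop just behind the hinge rise to 65 mm. Own y: the hinge axis, level; z: up. The folded bar points along own -x and swings up and over towards +x. The rests vary in place and turn, and may swap places.
- short_prop (a joint): Hinge of the shorter bar (75 mm from hinge axis to tip) on the other rest, otherwise of the same make; 0 rad: folded down, grows as it swings up. It is to stay folded.

How it is judged:
At the end, for the whole second after the job is handed in: The longer bar is past upright and leaning back on its stop (hinge beyond 1.75 rad, 10 degrees or more past upright) at rest, and the shorter bar is folded down (below 0.15 rad) (value of joint long_prop above 1.75 rad and velocity of joint long_prop between -0.1 and 0.1 rad/s and value of joint short_prop below 0.15 rad); the robot touches nothing.
It fails at once if the shorter bar is swung up (beyond 0.5 rad) (value of joint short_prop above 0.5 rad).
It also fails if it takes over 29 s, if anything falls off the work surface, if the arm or the gripper's body presses on something with over 40 N, if the wrist force passes 120 N, or if a joint passes its speed limit or range.

## Working session

There is one attempt and no reset: what is moved stays moved. The work goes in short steps, Python scripts to look and compute and a tool call to move; the robot and the scene stay as the last step left them, time stands still between calls to the robot, and variables do not carry over. Pictures are saved under pics/ and viewed, and the job is handed in when it is done.

Besides the shell and the picture viewer there is one more tool, called after "Emit:" as a command line: name --argument value ..., lists and objects as JSON in quotes. drive_tool: Moves the arm, as the interface text tells. Its arguments: {"type":"object","properties":{"plan":{"type":"array","items":{"type":"array","items":{"type":"array","items":{"type":"number"}}}},"squeeze":{"type":"number"}},"required":["plan"]}

```bash
mkdir -p pics; python3 - <<'E'
from workcell import env
import cv2
for n in("top","side"):
    im=env.read_camera(n); cv2.imwrite(f"pics/{n}0.png",im[:,:,::-1])
    m=env.camera_model(n); print(n,m)
print(env.get_state())
E
```

```text
top {'camera_matrix': array([[431.0929711 ,   0.        , 323.70392622],
       [  0.        , 431.0929711 , 201.96133944],
       [  0.        ,   0.        ,   1.        ]]), 'camera_from_world': array([[ 0.00905559, -0.99990315,  0.01056828, -0.24947192],
       [-0.98197712, -0.01088753, -0.18868597,  0.50423617],
       [ 0.18878276, -0.00866915, -0.98198061,  0.83245504],
       [ 0.        ,  0.        ,  0.        ,  1.        ]])}
side {'camera_matrix': array([[392.2130399 ,   0.        , 316.64899275],
       [  0.        , 392.2130399 , 196.63766186],
       [  0.        ,   0.        ,   1.        ]]), 'camera_from_world': array([[-0.99821521,  0.05809933,  0.01381506,  0.48778371],
       [ 0.01331741,  0.44207219, -0.89688061,  0.19084724],
       [-0.05821542, -0.89509589, -0.44205692,  0.68740516],
       [ 0.        ,  0.        ,  0.        ,  1.        ]])}
{'clock': 0.1, 'joint_pos': array([ 1.15242760e+00,  3.13920398e-01,  4.50881254e-02,  1.30363816e+00,
       -1.84641298e-05,  1.43120572e+00]), 'qvel': array([ 0.00076081, -0.00200693,  0.00180209,  0.00101989, -0.00086648,
        0.00046749]), 'tau': array([ 3.22052889e-03, -4.81723130e+01,  2.99245656e+01,  1.25751510e-02,
       -1.09355713e-04,  4.04418216e-06]), 'tcp_pos': array([0.15802776, 0.55232259, 0.20619907]), 'orientation': array([ 0.70009164,  0.09767325,  0.70040507, -0.09881485]), 'wrist_force': array([-0.88539338, -0.09082963,  0.00553604]), 'ft_torque': array([ 1.82217481e-02, -9.17865940e-05, -1.37579561e-02]), 'finger_gap': 0.08486180731885781}
```

View pics/top0.png

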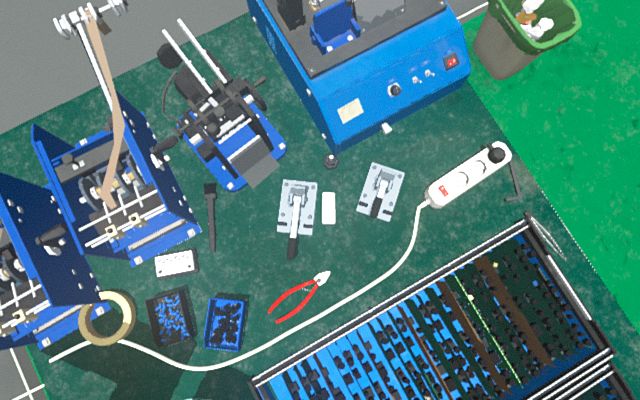

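View pics/side0.png

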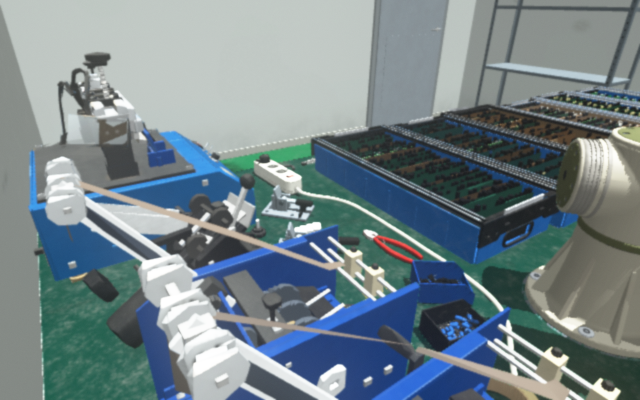

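```bash
cat > h.py <<'E'
import numpy as np
from workcell import env
def ray(n,u,v):
    m=env.camera_model(n);K=m["camera_matrix"];T=m["camera_from_world"];R=T[:3,:3]
    return -R.T@T[:3,3], R.T@np.linalg.inv(K)@np.array([u,v,1.])
def onz(n,u,v,z):
    c,d=ray(n,u,v); return c+d*(z-c[2])/d[2]
def proj(n,p):
    m=env.camera_model(n);T=m["camera_from_world"];q=m["camera_matrix"]@(T[:3,:3]@np.array(p)+T[:3,3]);return q[:2]/q[2]
E
python3 - <<'E'
import cv2
from h import *
im=cv2.imread("pics/top0.png"); cv2.imwrite("pics/topz.png",cv2.resize(im[150:270,260:420],None,fx=5,fy=5,interpolation=cv2.INTER_CUBIC))
im=cv2.imread("pics/side0.png"); cv2.imwrite("pics/sidez.png",cv2.resize(im[160:280,230:390],None,fx=5,fy=5,interpolation=cv2.INTER_CUBIC))
for n in("top","side"): print(ray(n,320,200))
print(onz("top",296,195,.03),onz("top",292,245,.03))
E
```

```text
(array([ 0.34025434, -0.23674119,  0.91523349]), array([ 1.93172644e-01, -2.85037651e-05, -9.81212948e-01]))
(array([0.52438911, 0.50258537, 0.46830064]), array([-0.06662985, -0.89080973, -0.44962761]))
[ 0.52465257 -0.18634895  0.03      ] [ 0.41986912 -0.18037104  0.03      ]
```

View pics/topz.png

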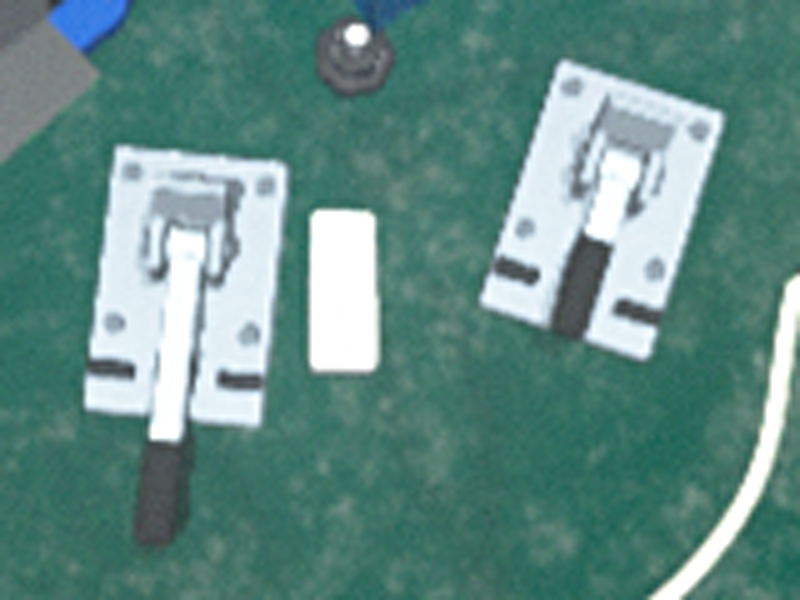

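View pics/sidez.png

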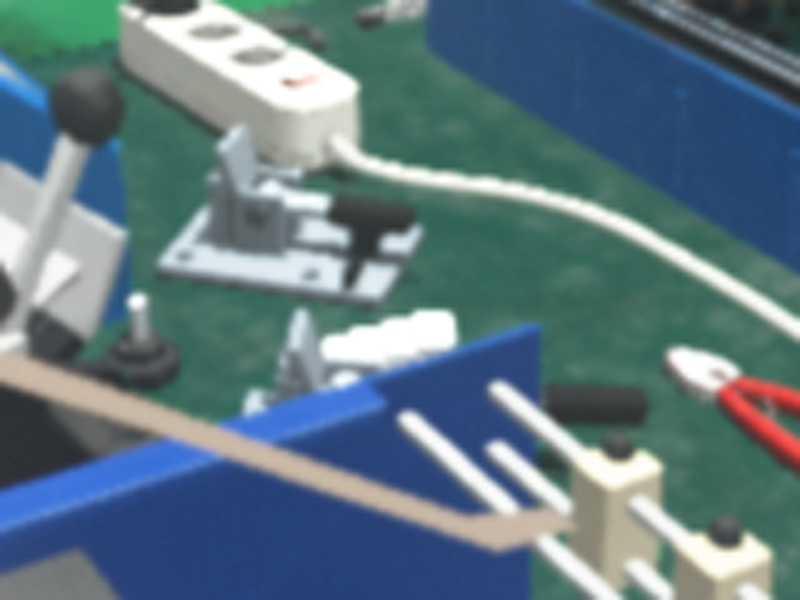

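```bash
python3 - <<'E'
from h import *
import cv2
f=lambda x,y,z: onz("top",260+x/5-.4,150+y/5-.4,z)
c=[f(*p,.008) for p in((117,147),(288,160),(262,426),(85,410))]
for p in c: print("corner",p.round(4))
back=(c[0]+c[1])/2; front=(c[2]+c[3])/2; d=back-front
print("ctr",sum(c)/4,"yaw",np.degrees(np.arctan2(d[1],d[0])), "len",np.linalg.norm(d), "wid",np.linalg.norm(c[0]-c[1]),np.linalg.norm(c[3]-c[2]))
d2=(c[1]-c[0]);print("yaw2",np.degrees(np.arctan2(d2[0],-d2[1])))
a=f(187,235,.035);b=f(167,440,.035);t=f(153,545,.035);t2=f(160,492,.037)
print(a,b,t,t2,np.linalg.norm(b-t), "bar yaw",np.degrees(np.arctan2((a-b)[1],(a-b)[0])))
print("pliers/whitebox",f(343,290,.02), f(375,370,.02),f(310,370,.02))
im=cv2.imread("pics/top0.png");g=cv2.cvtColor(im,cv2.COLOR_BGR2HSV)
m=(g[225:262,280:305,2]<70).astype(np.uint8);n,l,s,ce=cv2.connectedComponentsWithStats(m)
print(s,ce+[280,225])
hs=cv2.cvtColor(cv2.imread("pics/side0.png"),cv2.COLOR_BGR2HSV)
for zz in(.03,):
  print(proj("side",[.42,-.18,.03]))
E
```

```text
corner [ 0.5643 -0.1562  0.008 ]
corner [ 0.5593 -0.2303  0.008 ]
corner [ 0.4438 -0.2207  0.008 ]
corner [ 0.4498 -0.1458  0.008 ]
ctr [ 0.50429917 -0.18825387  0.008     ] yaw -4.979570041058255 len 0.11544544808588865 wid 0.07419579175983577 0.07510660881270141
yaw2 -3.802241186752278
[ 0.5202309  -0.18878712  0.035     ] [ 0.43455901 -0.1823865   0.035     ] [ 0.39185185 -0.17767578  0.035     ] [ 0.41314396 -0.18014446  0.037     ] 0.042966175666721604 bar yaw -4.272680073794052
pliers/whitebox [ 0.50035239 -0.25423956  0.02      ] [ 0.46645011 -0.2678912   0.02      ] [ 0.46616298 -0.2406559   0.02      ]
[[  0   0  25  37 920]
 [ 15  22   1   1   1]
 [ 15  27   1   1   1]
 [ 14  29   1   3   3]] [[291.98695652 242.94673913]
 [295.         247.        ]
 [295.         252.        ]
 [294.         255.        ]]
[344.94229255 240.15454296]
```

```bash
python3 - <<'E'
from h import *
def tri(a,b):
    c1,d1=ray("top",*a);c2,d2=ray("side",*b)
    A=np.c_[d1,-d2];s=np.linalg.lstsq(A,c2-c1,rcond=None)[0]
    p,q=c1+d1*s[0],c2+d2*s[1];print(p.round(3),q.round(3))
tri((95,15),(85,185)); tri((108,200),(340,267)); tri((70,25),(60,170)); tri((240,255),(0,0)) if 0 else None
# blue panel corners
tri((200,232),(338,226)); tri((100,300),(417,288)); tri((35,125),(195,268))
for z in(0.1,.2,.3,.4): print(z, [proj("top",[.158,.552,z]).round(), proj("side",[.158,.552,z]).round()])
E
```

```text
[0.752 0.119 0.303] [0.742 0.117 0.295]
[0.479 0.125 0.19 ] [0.471 0.126 0.189]
[0.727 0.148 0.315] [0.741 0.152 0.326]
[ 0.43  -0.025  0.152] [ 0.455 -0.029  0.154]
[0.311 0.136 0.16 ] [0.372 0.12  0.15 ]
[0.588 0.222 0.254] [0.61  0.222 0.263]
0.1 [array([-130.,  386.]), array([1336., 1170.])]
0.2 [array([-197.,  401.]), array([1812., 1252.])]
0.3 [array([-287.,  421.]), array([3106., 1475.])]
0.4 [array([-414.,  450.]), array([20094.,  4404.])]
```

```bash
cat >> h.py <<'E'
from scipy.spatial.transform import Rotation as Ro
def cur():
    s=env.get_state();q=np.array(s["orientation"]);return np.array(s["tcp_pos"]),Ro.from_quat(q[[1,2,3,0]]),s
def tgt(yaw):
    # tool x down, tool y = +-hinge y
    y=np.array([-np.sin(yaw),np.cos(yaw),0]);x=np.array([0,0,-1.]);return Ro.from_matrix(np.c_[x,y,np.cross(x,y)]), Ro.from_matrix(np.c_[x,-y,np.cross(x,-y)])
def delta(p,R):
    p0,R0,s=cur();print("d cm",(R0.inv().apply(np.array(p)-p0)*100).round(2),"rot",np.degrees((R0.inv()*R).as_rotvec()).round(2))
def show():
    p0,R0,s=cur();print(s["clock"],p0.round(4),"\n",R0.as_matrix().round(3),s["joint_pos"].round(3),s["wrist_force"].round(1),s["finger_gap"])
E
python3 - <<'E'
from h import *
show()
for R in tgt(np.radians(-4.4)): delta([.413,-.180,.012],R)
E
```

```text
0.1 [0.158  0.5523 0.2062] 
 [[-0.001  0.275  0.961]
 [-0.002  0.961 -0.275]
 [-1.    -0.002 -0.   ]] [ 1.152  0.314  0.045  1.304 -0.     1.431] [-0.9 -0.1  0. ] 0.08486180731885781
d cm [ 19.52 -63.36  44.67] rot [-11.57  -0.02   0.09]
d cm [ 19.52 -63.36  44.67] rot [1.6843e+02 1.4000e-01 3.0000e-02]
```

Emit:
drive_tool --plan '[[[-3.5, 0, 0, 0, 0, 0, 1], [-3.5, 0, 0, 0, 0, 0, 1], [-3.5, 0, 0, 0, 0, 0, 1], [-2.5, 0, 0, 0, 0, 0, 1], [0, 0, 0, 0, 0, 0, 1]]]'

```text
clock: 0.52
tcp_pos: [0.1589, 0.5543, 0.3427]
orientation: [0.701, 0.101, 0.699, -0.095]
wrist_force: [-0.3, -0.5, -0.3]
finger_gap: 0.0856
```

Emit:
drive_tool --plan '[[[0, -1.8, 3, 0, 0, 0, 1], [0, -1.8, 3, 0, 0, 0, 1], [0, -1.8, 3, 0, 0, 0, 1], [0, -1.8, 3, 0, 0, 0, 1], [0, -1.8, 3, 0, 0, 0, 1]]]'

```text
clock: 0.93
tcp_pos: [0.2782, 0.4236, 0.3361]
orientation: [0.7, 0.098, 0.701, -0.098]
wrist_force: [0.7, 1.0, 0.4]
finger_gap: 0.0856
```

Emit:
drive_tool --plan '[[[0, -1.8, 3, 0, 0, 0, 1], [0, -1.8, 3, 0, 0, 0, 1], [0, -1.8, 3, 0, 0, 0, 1], [0, -1.8, 3, 0, 0, 0, 1], [0, -1.8, 3, 0, 0, 0, 1]]]'

```text
clock: 1.35
tcp_pos: [0.3977, 0.2956, 0.3363]
orientation: [0.7, 0.098, 0.701, -0.098]
wrist_force: [1.2, -0.0, 0.6]
finger_gap: 0.0855
```

Emit:
drive_tool --plan '[[[0, -3, 1, 0, 0, 0, 1], [0, -3, 1, 0, 0, 0, 1], [0, -3, 1, 0, 0, 0, 1], [0, -3, 1, 0, 0, 0, 1], [0, -3, 1, 0, 0, 0, 1]]]'

```text
clock: 1.77
tcp_pos: [0.4034, 0.1377, 0.3361]
orientation: [0.7, 0.098, 0.701, -0.098]
wrist_force: [0.3, -0.1, 0.8]
finger_gap: 0.0855
```

Emit:
drive_tool --plan '[[[0, -3, 1, 0, 0, 0, 1], [0, -3, 1, 0, 0, 0, 1], [0, -3, 1, 0, 0, 0, 1], [0, -3, 1, 0, 0, 0, 1], [0, -3, 1, 0, 0, 0, 1]]]'

```text
clock: 2.18
tcp_pos: [0.4101, -0.0201, 0.3363]
orientation: [0.7, 0.098, 0.701, -0.098]
wrist_force: [1.5, 0.8, -1.5]
finger_gap: 0.0849
```

Emit:
drive_tool --plan '[[[0, -3, 1, -4, 0, 0, 1], [0, -3, 1, -4, 0, 0, 1], [0, -3, 1, -3, 0, 0, 1], [0, 0, 0, 0, 0, 0, 1], [0, 0, 0, 0, 0, 0, 1]]]'

```text
clock: 2.6
tcp_pos: [0.421, -0.114, 0.3358]
orientation: [0.706, 0.032, 0.707, -0.032]
wrist_force: [0.6, 0.7, -0.0]
finger_gap: 0.0854
```

```bash
python3 - <<'E'
from h import *
show()
delta([.413,-.180,.012],tgt(np.radians(-4.4))[0])
E
```

```text
2.6 [ 0.421  -0.114   0.3358] 
 [[-0.002  0.091  0.996]
 [ 0.001  0.996 -0.091]
 [-1.     0.001 -0.002]] [-0.449  0.038  0.023  1.558  0.    -0.358] [ 0.6  0.7 -0. ] 0.08542375004942723
d cm [32.37 -6.68 -0.13] rot [-0.8  -0.12 -0.06]
```

Emit:
drive_tool --plan '[[[0, -3.4, 0, -0.8, 0, 0, 1], [0, -3.3, 0, 0, 0, 0, 1], [4, 0, 0, 0, 0, 0, 1], [4, 0, 0, 0, 0, 0, 1], [4, 0, 0, 0, 0, 0, 1]]]'

```text
clock: 3.02
tcp_pos: [0.4162, -0.179, 0.2158]
orientation: [0.707, 0.026, 0.706, -0.026]
wrist_force: [1.4, -0.1, -0.0]
finger_gap: 0.0854
```

Emit:
drive_tool --plan '[[[4, 0, 0, 0, 0, 0, 1], [4, 0, 0, 0, 0, 0, 1], [3, 0, 0, 0, 0, 0, 1], [0, 0, 0, 0, 0, 0, 1], [0, 0, 0, 0, 0, 0, 1]]]'

```text
clock: 3.43
tcp_pos: [0.4146, -0.1775, 0.1061]
orientation: [0.705, 0.026, 0.708, -0.024]
wrist_force: [-0.3, -0.1, 0.1]
finger_gap: 0.0855
```

```bash
python3 - <<'E'
from h import *
import cv2
show()
delta([.413,-.180,.012],tgt(np.radians(-4.4))[0])
a=env.read_camera("top")[150:290,220:400,::-1];b=env.read_camera("side")[160:300,270:450,::-1]
cv2.imwrite("pics/p1.png",cv2.resize(np.hstack([a,b]),(800,311),interpolation=cv2.INTER_CUBIC))
E
```

```text
3.4333 [ 0.4146 -0.1775  0.1061] 
 [[-0.003  0.072  0.997]
 [ 0.003  0.997 -0.072]
 [-1.     0.002 -0.004]] [-0.583  0.139 -0.435  1.001  0.    -0.511] [-0.3 -0.1  0.1] 0.08554208212645165
d cm [ 9.41 -0.28 -0.11] rot [ 0.29 -0.21 -0.14]
```

View pics/p1.png

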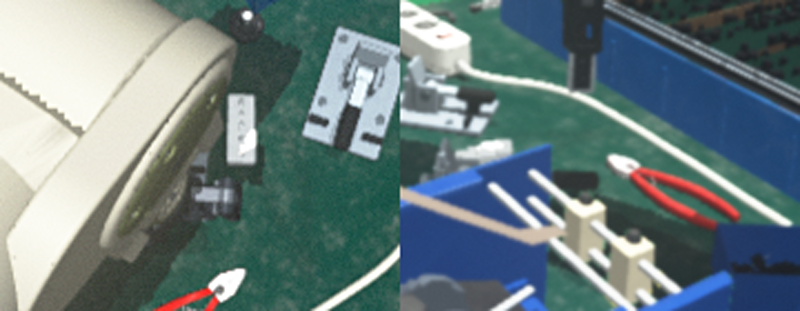

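Emit:
drive_tool --plan '[[[3, -0.3, 0, 0, 0, 0, 1], [3, 0, -0.1, 0, 0, 0, 1], [2.4, 0, 0, 0, 0, 0, 1], [1, 0, 0, 0, 0, 0, 1], [0, 0, 0, 0, 0, 0, 1]]]'

```text
clock: 3.95
tcp_pos: [0.4151, -0.1825, 0.013]
orientation: [0.707, 0.026, 0.707, -0.026]
wrist_force: [-0.4, -0.3, 0.2]
finger_gap: 0.0855
```

Emit:
drive_tool --plan '[[[0, 0, 0, 0, 0, 0, 0], [0, 0, 0, 0, 0, 0, 0], [0, 0, 0, 0, 0, 0, 0], [0, 0, 0, 0, 0, 0, 0], [0, 0, 0, 0, 0, 0, 0]]]' --squeeze 20

```text
clock: 4.37
tcp_pos: [0.4156, -0.183, 0.014]
orientation: [0.707, 0.025, 0.706, -0.026]
wrist_force: [-0.6, -0.4, -0.6]
finger_gap: 0.0258
```

```bash
python3 - <<'E'
from h import *
import cv2
show()
b=env.read_camera("side")[160:300,270:450,::-1]
cv2.imwrite("pics/p2.png",cv2.resize(b,None,fx=4,fy=4,interpolation=cv2.INTER_CUBIC))
E
```

```text
4.3667 [ 0.4156 -0.183   0.014 ] 
 [[ 0.002  0.073  0.997]
 [-0.001  0.997 -0.073]
 [-1.    -0.001  0.002]] [-0.592  0.24  -0.569  0.76   0.    -0.519] [-0.6 -0.4 -0.6] 0.025808422062562023
```

View pics/p2.png

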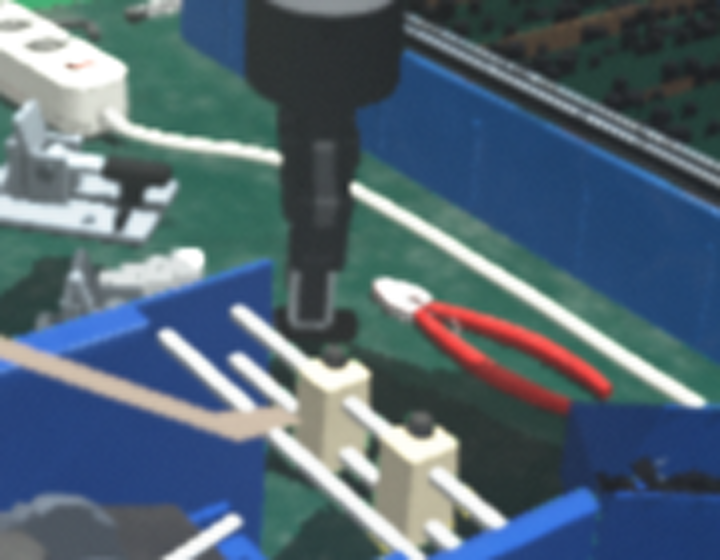

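Emit:
drive_tool --plan '[[[0, 0.25, -0.1, 0, 0, 0, 0], [0, 0, 0, 0, 0, 0, 0], [0, 0, 0, 0, 0, 0, 0], [0, 0, 0, 0, 0, 0, 0], [0, 0, 0, 0, 0, 0, 0]]]'

```text
clock: 4.83
tcp_pos: [0.414, -0.18, 0.0129]
orientation: [0.707, 0.026, 0.707, -0.026]
wrist_force: [1.2, 0.2, -1.0]
finger_gap: -0.0002
```

```bash
python3 - <<'E'
from h import *
show()
p0,R0,s=cur()
h=np.array([.516,-.188,.03]); u=np.array([np.cos(np.radians(-4.4)),np.sin(np.radians(-4.4)),0])
G=p0+np.array([0,0,.019]);v=G-h;print("rel hinge along",v@u,"lat",v@[-u[1],u[0],0],v[2])
r=.101
prev=None
for a in range(0,116,5):
    A=np.radians(a);q=np.array([-r*np.cos(A),r*np.sin(A)])
    if prev is not None: print(a,"dz(tool z)",((q-prev)[0]*100).round(2),"tx",(-(q-prev)[1]*100).round(2))
    prev=q
E
```

```text
4.8333 [ 0.414  -0.18    0.0129] 
 [[-0.     0.073  0.997]
 [ 0.     0.997 -0.073]
 [-1.     0.    -0.   ]] [-0.588  0.238 -0.574  0.758  0.    -0.515] [ 1.2  0.2 -1. ] -0.00016757582473183113
rel hinge along -0.10234156764121129 lat 0.00019560117877638798 0.0019258009630680056
5 dz(tool z) 0.04 tx -0.88
10 dz(tool z) 0.12 tx -0.87
15 dz(tool z) 0.19 tx -0.86
20 dz(tool z) 0.26 tx -0.84
25 dz(tool z) 0.34 tx -0.81
30 dz(tool z) 0.41 tx -0.78
35 dz(tool z) 0.47 tx -0.74
40 dz(tool z) 0.54 tx -0.7
45 dz(tool z) 0.6 tx -0.65
50 dz(tool z) 0.65 tx -0.6
55 dz(tool z) 0.7 tx -0.54
60 dz(tool z) 0.74 tx -0.47
65 dz(tool z) 0.78 tx -0.41
70 dz(tool z) 0.81 tx -0.34
75 dz(tool z) 0.84 tx -0.26
80 dz(tool z) 0.86 tx -0.19
85 dz(tool z) 0.87 tx -0.12
90 dz(tool z) 0.88 tx -0.04
95 dz(tool z) 0.88 tx 0.04
100 dz(tool z) 0.87 tx 0.12
105 dz(tool z) 0.86 tx 0.19
110 dz(tool z) 0.84 tx 0.26
115 dz(tool z) 0.81 tx 0.34
```

```bash
python3 - <<'E'
from h import *
import cv2
a=env.read_camera("top")[150:290,220:400,::-1]
b=env.read_camera("side")[160:300,270:450,::-1]
print(proj("side",[.414,-.18,.0129]),proj("side",[.414,-.18,.032]))
cv2.imwrite("pics/p3.png",cv2.resize(b,None,fx=4,fy=4,interpolation=cv2.INTER_CUBIC))
cv2.imwrite("pics/p3t.png",cv2.resize(a,None,fx=4,fy=4,interpolation=cv2.INTER_CUBIC))
E
```

```text
[347.42503309 247.04304574] [347.87345255 239.27632014]
```

View pics/p3.png

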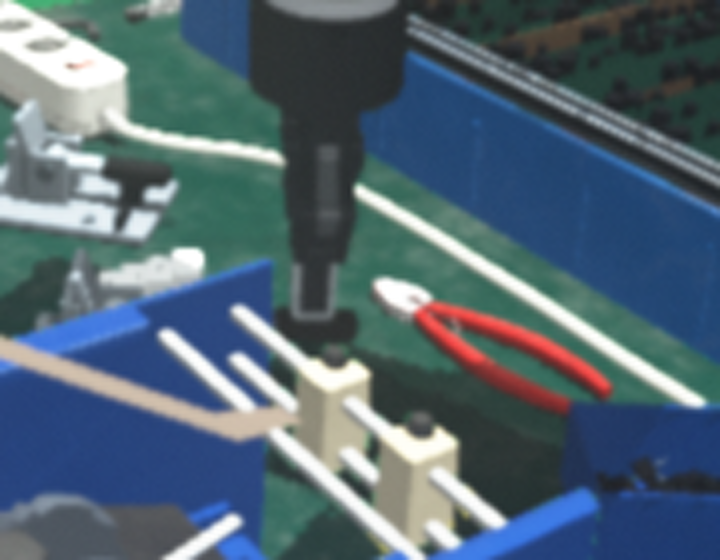

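View pics/p3t.png

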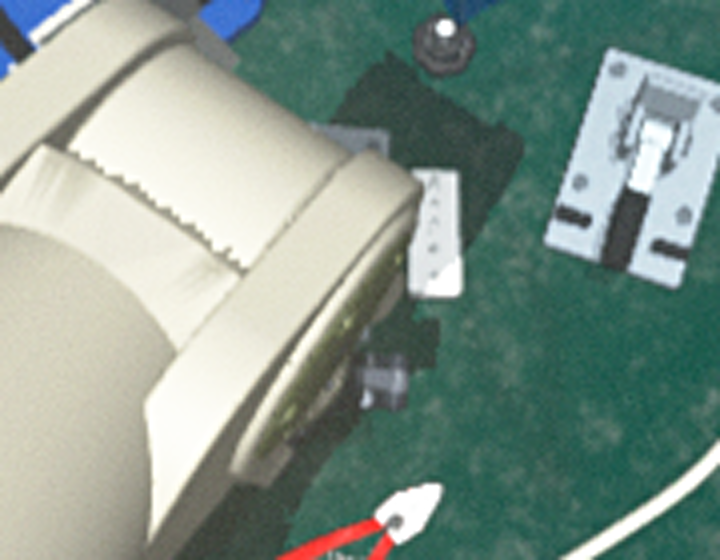

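```bash
python3 - <<'E'
from h import *
import cv2
b=env.read_camera("side")[200:260,310:390,::-1]; a=cv2.imread("pics/side0.png")[200:260,310:390]
o=np.hstack([a,b]).astype(float); o=np.clip(255*(o/255)**.5,0,255).astype(np.uint8)
cv2.imwrite("pics/p4.png",cv2.resize(o,(800,300),interpolation=cv2.INTER_CUBIC))
for y in(-.18,-.165,-.15):
  for z in (.013,.023,.037): print(y,z,((proj("side",[.414,y,z])-[310,200])*5).round())
E
```

```text
-0.18 0.013 [187. 235.]
-0.18 0.023 [188. 215.]
-0.18 0.037 [190. 186.]
-0.165 0.013 [192. 255.]
-0.165 0.023 [193. 235.]
-0.165 0.037 [195. 206.]
-0.15 0.013 [197. 276.]
-0.15 0.023 [198. 256.]
-0.15 0.037 [200. 226.]
```

View pics/p4.png

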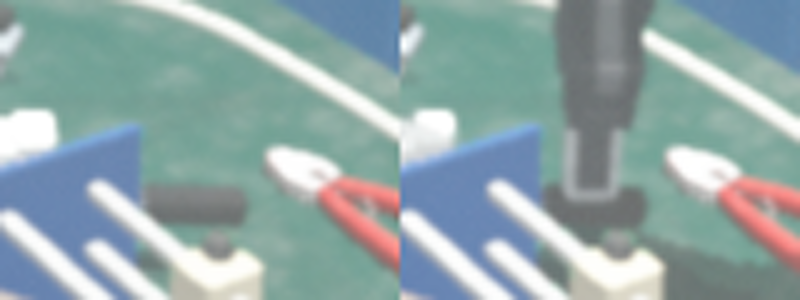

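```bash
python3 - <<'E'
from h import *
for y in(-.135,-.12): print([ (z,proj("side",[.4146,y,z]).round(1)) for z in(.106,.119,.13,.14)])
im=env.read_camera("side"); import cv2
cv2.imwrite("pics/p5.png",im[:,:,::-1])
E
```

```text
[(0.106, array([352.6, 218.8])), (0.119, array([353. , 212.7])), (0.13, array([353.3, 207.5])), (0.14, array([353.6, 202.7]))]
[(0.106, array([353.7, 222.8])), (0.119, array([354.1, 216.6])), (0.13, array([354.5, 211.3])), (0.14, array([354.8, 206.5]))]
```

View pics/p5.png

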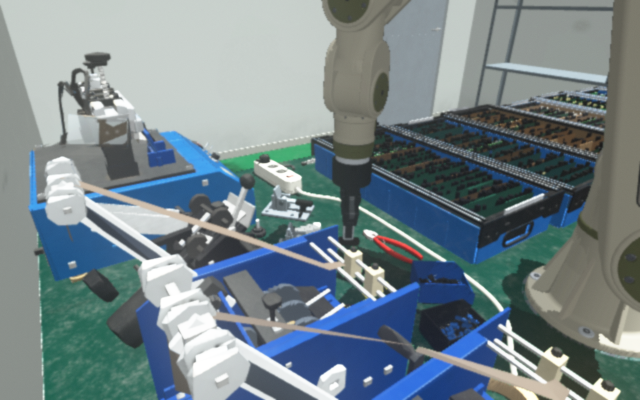

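```bash
python3 - <<'E'
from h import *
import cv2
for z in(.013,.04,.09,.12,.15):
  print(z,[proj("top",[.414,y,z]).round(1) for y in(-.18,-.195,-.222)], [proj("side",[.414,y,z]).round(1) for y in(-.165,-.18)])
a=env.read_camera("top")[210:270,270:350,::-1];cv2.imwrite("pics/p6.png",cv2.resize(a,None,fx=9,fy=9,interpolation=cv2.INTER_CUBIC))
a=env.read_camera("side")[140:260,290:410,::-1];cv2.imwrite("pics/p7.png",cv2.resize(np.clip(255*(a/255.)**.5,0,255).astype(np.uint8),None,fx=5,fy=5,interpolation=cv2.INTER_CUBIC))
E
```

```text
0.013 [array([292.3, 248.6]), array([299.5, 248.6]), array([312.4, 248.8])] [array([348.4, 251.1]), array([347.4, 247. ])]
0.04 [array([291.4, 247.5]), array([298.9, 247.5]), array([312.2, 247.7])] [array([349. , 239.9]), array([348.1, 236. ])]
0.09 [array([289.8, 245.2]), array([297.7, 245.3]), array([311.8, 245.4])] [array([350.3, 218.4]), array([349.3, 214.7])]
0.12 [array([288.7, 243.8]), array([296.9, 243.8]), array([311.5, 244. ])] [array([351.1, 204.8]), array([350.1, 201.3])]
0.15 [array([287.5, 242.2]), array([296. , 242.3]), array([311.2, 242.4])] [array([351.9, 190.8]), array([350.9, 187.5])]
```

View pics/p6.png

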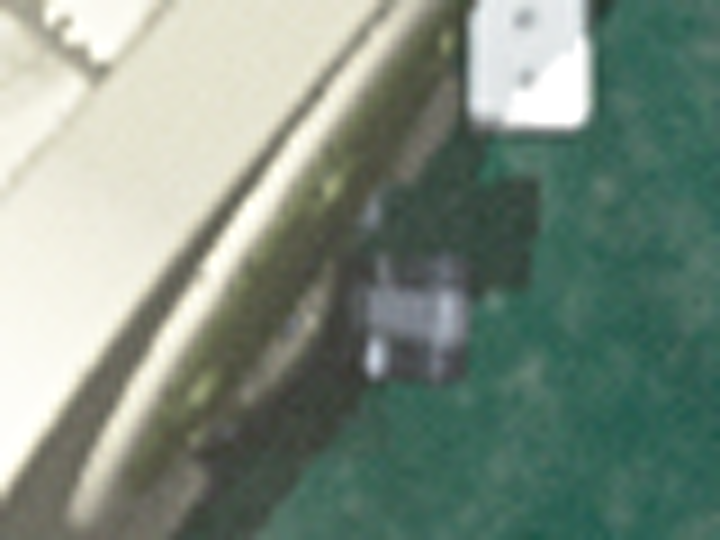

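View pics/p7.png

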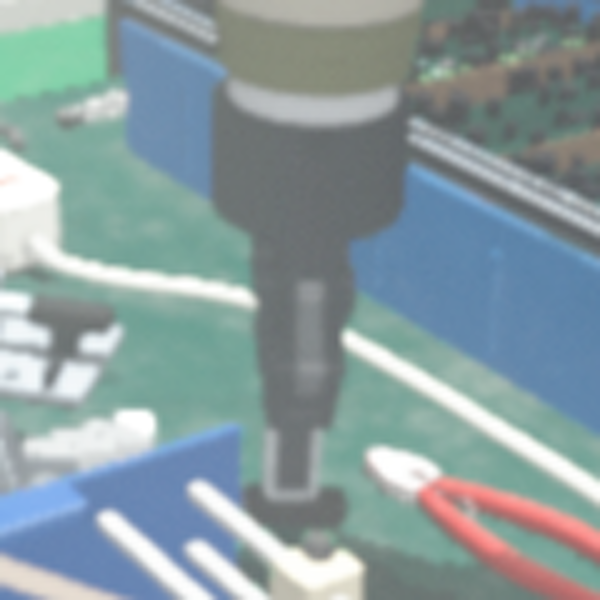

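Emit:
drive_tool --plan '[[[0, 0, -2, 0, 0, 0, 0], [0, 0, -2, 0, 0, 0, 0], [0, 0, -2, 0, 0, 0, 0], [0, 0, -1, 0, 0, 0, 0], [0, 0, 0, 0, 0, 0, 0]]]'

```text
clock: 5.55
tcp_pos: [0.3421, -0.1739, 0.0127]
orientation: [0.706, 0.027, 0.707, -0.026]
wrist_force: [0.0, 0.5, -0.2]
finger_gap: -0.0001
```

```bash
python3 - <<'E'
from h import *
import cv2
p=cur()[0];print(p)
for y in(-.18,-.165): print([(z,((proj("side",[p[0],y,z])-[310,190])*5).round()) for z in(.013,.026,.04)])
a=env.read_camera("side")[190:290,310:430,::-1];cv2.imwrite("pics/p8.png",cv2.resize(np.clip(255*(a/255.)**.5,0,255).astype(np.uint8),None,fx=5,fy=5,interpolation=cv2.INTER_CUBIC))
a=env.read_camera("top")[180:300,260:380,::-1];cv2.imwrite("pics/p9.png",cv2.resize(np.clip(255*(a/255.)**.5,0,255).astype(np.uint8),None,fx=5,fy=5,interpolation=cv2.INTER_CUBIC))
E
```

```text
[ 0.34206703 -0.17391838  0.01269021]
[(0.013, array([357., 281.])), (0.026, array([360., 255.])), (0.04, array([363., 227.]))]
[(0.013, array([365., 302.])), (0.026, array([368., 275.])), (0.04, array([371., 246.]))]
```

View pics/p8.png

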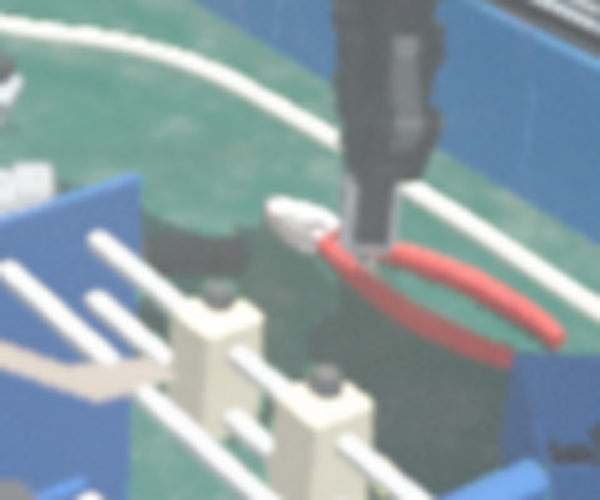

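View pics/p9.png

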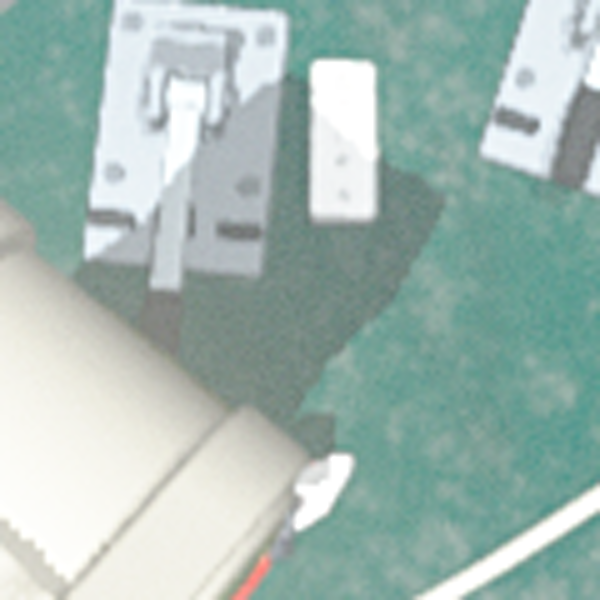

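Emit:
drive_tool --plan '[[[-3, 0, 0, 0, 0, 0, 1], [0, 0, 2.5, 0, 0, 0, 1], [0, 0, 2.5, 0, 0, 0, 1], [0, 0, 2, 0, 0, 0, 1], [0, 0, 0, 0, 0, 0, 1]]]'

```text
clock: 6.07
tcp_pos: [0.4201, -0.1821, 0.044]
orientation: [0.709, 0.024, 0.704, -0.026]
wrist_force: [-0.0, -0.2, 0.7]
finger_gap: 0.0602
```

Emit:
drive_tool --plan '[[[0, 0, 0, 0, 0, 0, 1], [0, 0, 0, 0, 0, 0, 1], [0, 0, 0, 0, 0, 0, 1], [0, 0, 0, 0, 0, 0, 1], [0, 0, 0, 0, 0, 0, 1]]]'

```text
clock: 6.48
tcp_pos: [0.4134, -0.1798, 0.0429]
orientation: [0.707, 0.026, 0.707, -0.026]
wrist_force: [0.4, 0.4, -0.3]
finger_gap: 0.0854
```

```bash
python3 - <<'E'
from h import *
import cv2
show()
a=env.read_camera("side")[170:260,290:410,::-1];cv2.imwrite("pics/p10.png",cv2.resize(np.clip(255*(a/255.)**.5,0,255).astype(np.uint8),None,fx=6,fy=6,interpolation=cv2.INTER_CUBIC))
# check z of short rest corner: front-left base corner, top zoom (482,305), sidez (380,300)
def tri(a,b):
    c1,d1=ray("top",*a);c2,d2=ray("side",*b)
    s=np.linalg.lstsq(np.c_[d1,-d2],c2-c1,rcond=None)[0]
    print((c1+d1*s[0]).round(4),(c2+d2*s[1]).round(4))
tri((260+482/5-.4,150+305/5-.4),(230+380/5-.4,160+298/5-.4))
tri((260+648/5-.4,150+357/5-.4),(230+420/5-.4,160+229/5-.4))
E
```

```text
6.4833 [ 0.4134 -0.1798  0.0429] 
 [[-0.     0.073  0.997]
 [ 0.     0.997 -0.073]
 [-1.     0.    -0.   ]] [-0.589  0.2   -0.536  0.836  0.    -0.515] [ 0.4  0.4 -0.3] 0.08539786389069706
[ 0.4971 -0.3142  0.0053] [ 0.4969 -0.3141  0.0052]
[ 0.4753 -0.385   0.0054] [ 0.4741 -0.3848  0.0052]
```

View pics/p10.png

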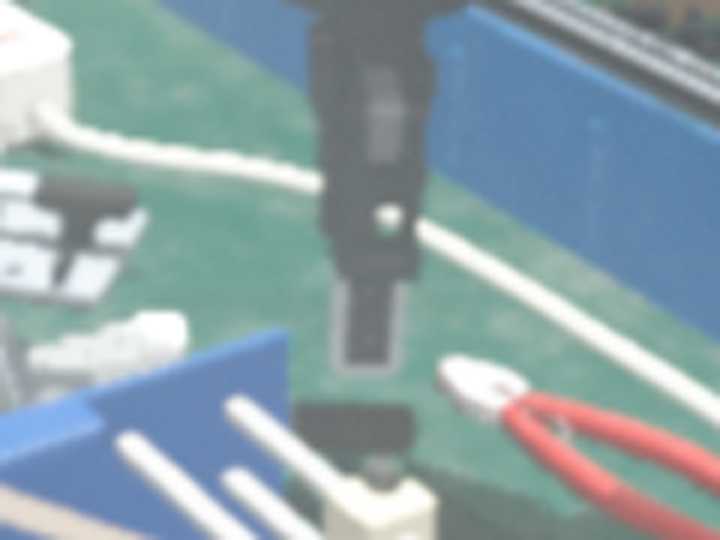

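Emit:
drive_tool --plan '[[[1.5, 0, 0, 0, 0, 0, 1], [1.5, 0, 0, 0, 0, 0, 1], [0.8, 0, 0, 0, 0, 0, 1], [0, 0, 0, 0, 0, 0, 1], [0, 0, 0, 0, 0, 0, 1]]]'

```text
clock: 6.95
tcp_pos: [0.4135, -0.1797, 0.0048]
orientation: [0.706, 0.026, 0.707, -0.026]
wrist_force: [-0.4, 0.0, 0.1]
finger_gap: 0.0854
```

```bash
python3 - <<'E'
from h import *
import cv2
show()
a=env.read_camera("side")[170:260,290:410,::-1];cv2.imwrite("pics/p11.png",cv2.resize(np.clip(255*(a/255.)**.5,0,255).astype(np.uint8),None,fx=6,fy=6,interpolation=cv2.INTER_CUBIC))
E
```

```text
6.95 [ 0.4135 -0.1797  0.0048] 
 [[-0.001  0.073  0.997]
 [ 0.001  0.997 -0.073]
 [-1.     0.001 -0.001]] [-0.589  0.249 -0.585  0.738  0.    -0.515] [-0.4  0.   0.1] 0.0853676062644505
```

View pics/p11.png

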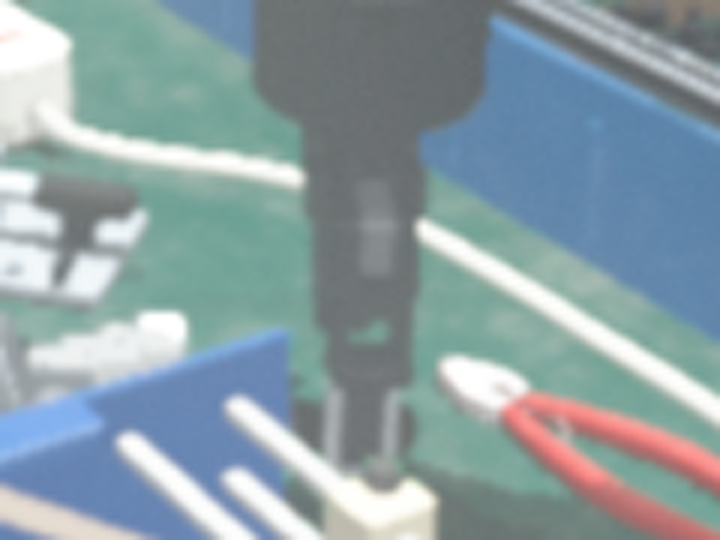

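Emit:
drive_tool --plan '[[[0.5, 0, 0, 0, 0, 0, 1], [0.3, 0, 0, 0, 0, 0, 1], [0, 0, 0, 0, 0, 0, 1], [0, 0, 0, 0, 0, 0, 1], [0, 0, 0, 0, 0, 0, 1]]]'

```text
clock: 7.42
tcp_pos: [0.4141, -0.18, -0.0029]
orientation: [0.707, 0.026, 0.707, -0.026]
wrist_force: [-0.2, -0.0, -0.8]
finger_gap: 0.0854
```

```bash
python3 -c "
from h import *
show()"
```

```text
7.4167 [ 0.4141 -0.18   -0.0029] 
 [[ 0.     0.073  0.997]
 [ 0.     0.997 -0.073]
 [-1.     0.     0.   ]] [-0.588  0.26  -0.594  0.717  0.    -0.515] [-0.2 -0.  -0.8] 0.08536885174172107
```

Emit:
drive_tool --plan '[[[0.4, 0, 0, 0, 0, 0, 1], [0.3, 0, 0, 0, 0, 0, 1], [0.2, 0, 0, 0, 0, 0, 1], [0, 0, 0, 0, 0, 0, 1], [0, 0, 0, 0, 0, 0, 1]]]'

```text
clock: 7.83
tcp_pos: [0.4138, -0.1798, -0.0123]
orientation: [0.706, 0.026, 0.707, -0.026]
wrist_force: [0.2, -0.4, -0.4]
finger_gap: 0.0855
```

Emit:
drive_tool --plan '[[[0, 0, 0, 0, 0, 0, 0], [0, 0, 0, 0, 0, 0, 0], [0, 0, 0, 0, 0, 0, 0], [0, 0, 0, 0, 0, 0, 0], [0, 0, 0, 0, 0, 0, 0]]]' --squeeze 20

```text
clock: 8.25
tcp_pos: [0.4141, -0.18, -0.0119]
orientation: [0.707, 0.026, 0.707, -0.026]
wrist_force: [-0.2, 0.2, 0.5]
finger_gap: 0.0255
```

Emit:
drive_tool --plan '[[[0, 0, 0, 0, 0, 0, 0], [0, 0, 0, 0, 0, 0, 0], [0, 0, 0, 0, 0, 0, 0], [0, 0, 0, 0, 0, 0, 0], [0, 0, 0, 0, 0, 0, 0]]]'

```text
clock: 8.67
tcp_pos: [0.4141, -0.18, -0.0119]
orientation: [0.707, 0.026, 0.707, -0.026]
wrist_force: [-1.3, 0.7, 2.3]
finger_gap: 0.0154
```

```bash
python3 - <<'E'
from h import *
import cv2
show()
a=env.read_camera("side")[170:260,290:410,::-1];cv2.imwrite("pics/p12.png",cv2.resize(np.clip(255*(a/255.)**.5,0,255).astype(np.uint8),None,fx=6,fy=6,interpolation=cv2.INTER_CUBIC))
E
```

```text
8.6667 [ 0.4141 -0.18   -0.0119] 
 [[ 0.     0.073  0.997]
 [ 0.     0.997 -0.073]
 [-1.     0.     0.   ]] [-0.588  0.273 -0.604  0.693  0.    -0.515] [-1.3  0.7  2.3] 0.01542138338590662
```

View pics/p12.png

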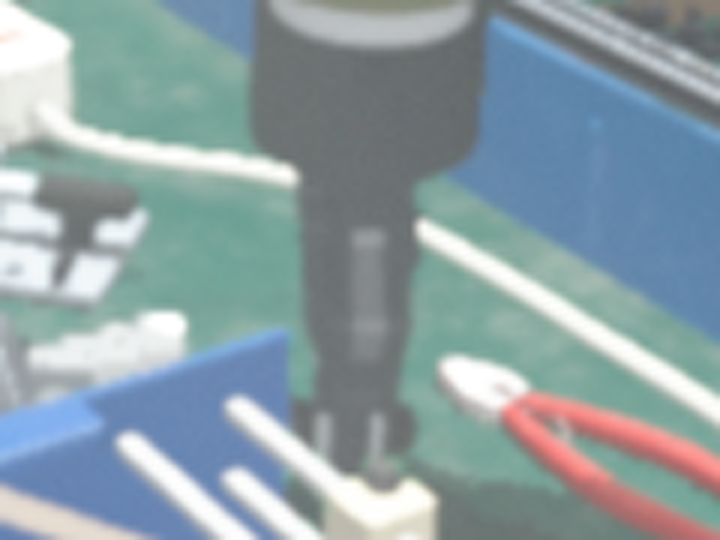

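Emit:
drive_tool --plan '[[[-0.9, 0, 0.05, 0, 0, 0, 0], [-0.9, 0, 0.1, 0, 0, 0, 0], [-0.9, 0, 0.2, 0, 0, 0, 0], [-0.85, 0, 0.25, 0, 0, 0, 0], [-0.8, 0, 0.35, 0, 0, 0, 0]]]'

```text
clock: 9.13
tcp_pos: [0.4237, -0.1809, 0.0326]
orientation: [0.707, 0.026, 0.707, -0.026]
wrist_force: [1.6, -1.7, -4.9]
finger_gap: 0.0157
```

Emit:
drive_tool --plan '[[[-0.8, 0, 0.4, 0, 0, 0, 0], [-0.75, 0, 0.5, 0, 0, 0, 0], [-0.7, 0, 0.55, 0, 0, 0, 0], [-0.65, 0, 0.6, 0, 0, 0, 0], [-0.6, 0, 0.65, 0, 0, 0, 0]]]'

```text
clock: 9.55
tcp_pos: [0.4505, -0.1833, 0.0671]
orientation: [0.706, 0.025, 0.707, -0.026]
wrist_force: [-0.1, -6.0, -5.2]
finger_gap: 0.0156
```

```bash
python3 - <<'E'
from h import *
import cv2
show()
d=cur()[0]-np.array([.4141,-.18,-.0119]);print("up",d[2],"fwd",d[0]*.997-d[1]*.077,"expect50",.102*np.sin(np.radians(50)),.102*(1-np.cos(np.radians(50))))
a=env.read_camera("side")[130:260,270:410,::-1];cv2.imwrite("pics/p13.png",cv2.resize(np.clip(255*(a/255.)**.5,0,255).astype(np.uint8),None,fx=4.5,fy=4.5,interpolation=cv2.INTER_CUBIC))
E
```

```text
9.55 [ 0.4505 -0.1833  0.0671] 
 [[-0.001  0.073  0.997]
 [-0.001  0.997 -0.073]
 [-1.    -0.001 -0.001]] [-0.55   0.236 -0.419  0.916 -0.002 -0.477] [-0.1 -6.  -5.2] 0.01555291408474969
up 0.0790123166150089 fwd 0.03653542423601898 expect50 0.07813653319813575 0.03643566381197298
```

View pics/p13.png

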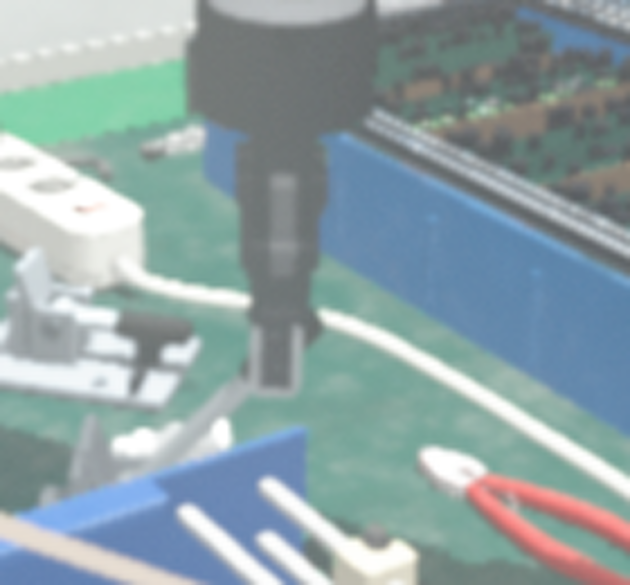

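Emit:
drive_tool --plan '[[[-0.55, -0.1, 0.7, 0, 0, 0, 0], [-0.5, 0, 0.75, 0, 0, 0, 0], [-0.4, 0, 0.8, 0, 0, 0, 0], [-0.35, 0, 0.8, 0, 0, 0, 0], [-0.25, 0, 0.85, 0, 0, 0, 0]]]'

```text
clock: 10.02
tcp_pos: [0.4896, -0.1869, 0.0873]
orientation: [0.706, 0.025, 0.707, -0.026]
wrist_force: [-2.9, -6.0, -2.9]
finger_gap: 0.0156
```

Emit:
drive_tool --plan '[[[-0.2, 0, 0.85, 0, 0, 0, 0], [-0.1, 0, 0.9, 0, 0, 0, 0], [-0.05, 0, 0.9, 0, 0, 0, 0], [0.05, 0, 0.9, 0, 0, 0, 0], [0.1, 0, 0.9, 0, 0, 0, 0]]]'

```text
clock: 10.43
tcp_pos: [0.5345, -0.1912, 0.0896]
orientation: [0.707, 0.025, 0.707, -0.027]
wrist_force: [-3.2, -9.3, -1.5]
finger_gap: 0.0155
```

```bash
python3 - <<'E'
from h import *
import cv2
show()
d=cur()[0]-np.array([.4141,-.18,-.0119]);print("up",d[2],"fwd",d[0]*.997-d[1]*.077,"expect100",.102*np.sin(np.radians(100)),.102*(1-np.cos(np.radians(100))))
a=env.read_camera("side")[100:260,230:410,::-1];cv2.imwrite("pics/p14.png",cv2.resize(np.clip(255*(a/255.)**.5,0,255).astype(np.uint8),None,fx=3.7,fy=3.7,interpolation=cv2.INTER_CUBIC))
E
```

```text
10.4333 [ 0.5345 -0.1912  0.0896] 
 [[ 0.     0.073  0.997]
 [-0.002  0.997 -0.073]
 [-1.    -0.002  0.   ]] [-0.484  0.359 -0.184  1.027 -0.002 -0.41 ] [-3.2 -9.3 -1.5] 0.015466483993537825
up 0.10147894853654485 fwd 0.12092406041017076 expect100 0.10045039080724522 0.11971211412202688
```

View pics/p14.png

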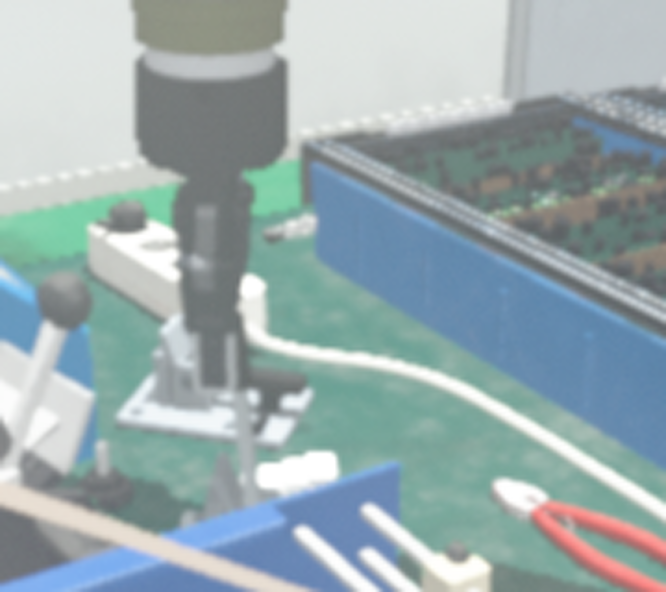

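Emit:
drive_tool --plan '[[[0.15, -0.2, 0.85, 0, 0, 0, 0], [0.15, 0, 0.4, 0, 0, 0, 0], [0, 0, 0, 0, 0, 0, 0], [0, 0, 0, 0, 0, 0, 0], [0, 0, 0, 0, 0, 0, 0]]]'

```text
clock: 10.9
tcp_pos: [0.5472, -0.1924, 0.0866]
orientation: [0.708, 0.026, 0.706, -0.025]
wrist_force: [1.8, -1.1, 2.0]
finger_gap: 0.0155
```

Emit:
drive_tool --plan '[[[0, 0, 0, 0, 0, 0, 0.7], [0, 0, 0, 0, 0, 0, 0.7], [0, 0, 0, 0, 0, 0, 0.7], [0, 0, 0, 0, 0, 0, 0.7], [0, 0, 0, 0, 0, 0, 0.7]]]'

```text
clock: 11.32
tcp_pos: [0.5456, -0.1924, 0.0858]
orientation: [0.706, 0.026, 0.707, -0.026]
wrist_force: [-0.4, 0.1, -0.5]
finger_gap: 0.0599
```

```bash
python3 - <<'E'
from h import *
import cv2
show()
a=env.read_camera("side")[100:260,230:410,::-1];cv2.imwrite("pics/p15.png",cv2.resize(np.clip(255*(a/255.)**.5,0,255).astype(np.uint8),None,fx=3.7,fy=3.7,interpolation=cv2.INTER_CUBIC))
E
```

```text
11.3167 [ 0.5456 -0.1924  0.0858] 
 [[-0.     0.073  0.997]
 [ 0.     0.997 -0.073]
 [-1.     0.    -0.   ]] [-0.478  0.383 -0.159  1.03   0.    -0.405] [-0.4  0.1 -0.5] 0.0599137979360913
```

View pics/p15.png

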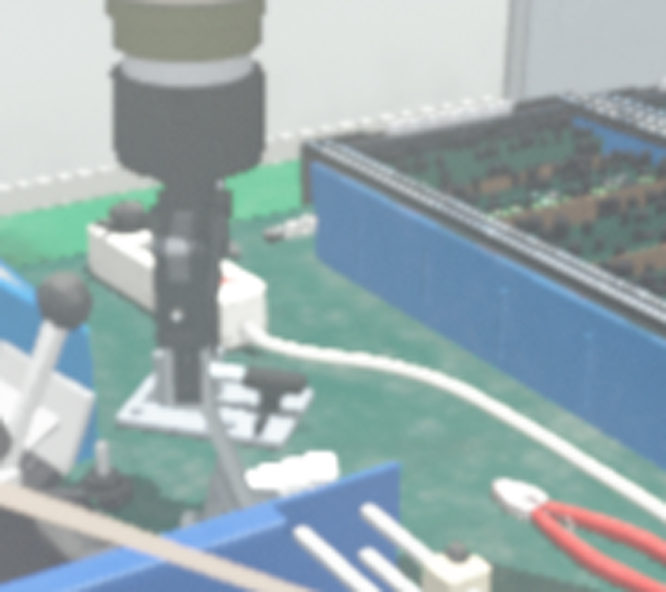

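Released; the bar leans left (away from the robot). Now I retreat straight up.

Emit:
drive_tool --plan '[[[-1.5, 0, 0, 0, 0, 0, 0.7], [-2.5, 0, 0, 0, 0, 0, 0.7], [-3, 0, 0, 0, 0, 0, 0.7], [-3, 0, 0, 0, 0, 0, 0.7], [-3, 0, 0, 0, 0, 0, 0.7]]]'

```text
clock: 11.78
tcp_pos: [0.5455, -0.1924, 0.2171]
orientation: [0.706, 0.026, 0.707, -0.026]
wrist_force: [0.1, -0.8, 0.8]
finger_gap: 0.0599
```

Emit:
drive_tool --plan '[[[-1, 0, -3, 0, 0, 0, 0.7], [0, 0, -3, 0, 0, 0, 0.7], [0, 0, -3, 0, 0, 0, 0.7], [0, 0, 0, 0, 0, 0, 0.7], [0, 0, 0, 0, 0, 0, 0.7]]]'

```text
clock: 12.2
tcp_pos: [0.4552, -0.1859, 0.2265]
orientation: [0.707, 0.026, 0.706, -0.026]
wrist_force: [-0.3, 0.5, -0.1]
finger_gap: 0.0599
```

```bash
python3 - <<'E'
from h import *
import cv2
show()
a=env.read_camera("side")[130:280,230:410,::-1];b=env.read_camera("top")[130:280,230:410,::-1]
cv2.imwrite("pics/p16.png",cv2.resize(np.clip(255*(np.hstack([a,b])/255.)**.6,0,255).astype(np.uint8),(800,333),interpolation=cv2.INTER_CUBIC))
h=np.array([.516,-.188,.03]);u=np.array([.997,-.077,0])
for ang in(90,100,110):
  A=np.radians(ang);t=h+.125*(-np.cos(A)*u+np.array([0,0,np.sin(A)]));print(ang,((proj("side",t)-[230,130])*2.222).round(),((proj("side",h)-[230,130])*2.222).round())
E
```

```text
12.2 [ 0.4552 -0.1859  0.2265] 
 [[ 0.001  0.074  0.997]
 [-0.     0.997 -0.074]
 [-1.    -0.     0.001]] [-0.551  0.145 -0.122  1.302  0.    -0.477] [-0.3  0.5 -0.1] 0.059949624592379
90 [151. 120.] [152. 242.]
100 [126. 121.] [152. 242.]
110 [102. 127.] [152. 242.]
```

View pics/p16.png

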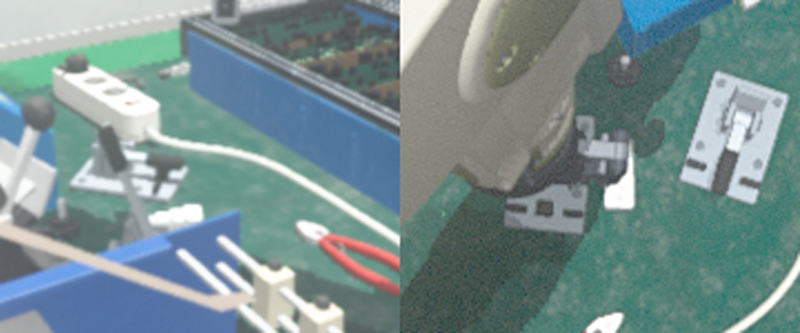

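The bar's tip is at about (107,127), close to the (102,127) predicted for 110°. The short bar is still folded and the gripper is well clear, so I'm handing in.

```bash
python3 -c "
from workcell import env
print(env.hand_in(), env.get_state()['clock'])"
```

```text
the job is handed in; nothing more can be done
the job is handed in; nothing more can be done
```

The longer bar is up and over, leaning back on its stop by itself. The shorter bar is still folded down. I gripped the longer bar's sleeve lightly across its width, carried it round the hinge arc with the tool pointing down, let go about 17° past upright and backed off.

**Last checks:**
- **Long bar:** the side view put its tip within about 2 px of where a 110° (1.92 rad) lean predicts. I judged it from one picture after release, so I did not measure that it was at rest.
- **Short bar:** the last views from both cameras showed it folded.
- **Robot:** it stood about 10 cm clear of the rest, with wrist force under 1 N. The last clock reading was 12.2 s of the 29 s allowed, two camera calls before handing in.

**What failed or disagreed:** the first grasp closed on nothing. In the pictures the fingertips sat about 27 mm higher than the reported TCP height, while the cameras agreed with the known base-plate height to about 3 mm. I trusted the pictures, went down to a reported height of −12 mm without any contact force, and the second grasp held at an opening of 15.4 mm (sleeve 16 mm).

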